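# Make up two machine-door repair kits

## Robot

A 6-joint arm with a two-finger parallel gripper is mounted at the origin on a cart in front of the work surface, level with it; the furniture and walls round the work are solid. World frame = base frame: x ahead of the robot, y to its left, z up, the work surface at z = 0. Lengths are in m, angles in rad, forces in N, time in s.
With the tool pointing down it reaches from about 0.3 to 0.775 m from the base axis. Payload 14.6 kg.
Tool frame: the origin (TCP) lies midway between the tips of the shut fingers; the grasp point (between the pads) lies 19 mm behind it (r.pinch_z is the distance from the TCP to the grasp point, in m); z points along the fingers, y is the line along which they close (so a half turn about z gives the same grasp; the last joint's range is limited). The gripper opens to 94 mm and grips with 3 to 60 N. Pads are 16 mm wide; open, the fingers measure 119 mm over their backs; the gripper's body (75 mm by 177 mm) begins 78 mm behind the grasp point.
Start: joints at [-1.198, 0.3, 1.521, -0, 1.321, -0.067], TCP at [0.234, -0.498, 0.205] pointing down, gripper open.
Joint ranges: [-3.03, 3.03], [-0.79, 2.21], [0.23, 2.52], [-1.04, 4.18], [0, 3.07], [-2.55, 2.55]. Speed limits (rad/s): [2.22, 2.22, 2.57, 3.14, 3.14, 3.14].

## Interface

Orientations are given as a rotation vector (axis times angle).
In Python, from station import r gives the robot as it stands.
- The arm moves only by the tool apply_moves, never from a script. Its argument "commands" is a list of rows, each a list of 7 numbers: the shift along the tool's x, y, z normalised to -1 to 1, where 1 is 1 m, then the turn, a rotation vector about the tool's x, y, z normalised to -1 to 1, where 1 is 180 degrees, then the opening, from -1 (shut) to 1 (fully open). In form: [[x, y, z, rx, ry, rz, hand], ...]. A call has 1 to 10 rows; each row is the pose to reach, as a shift and turn from the pose commanded when the call began, along the tool's axes at that moment, turning the shorter way round; what a row does not reach only later rows make up. A row lasts 1/12 s, in which the tool goes at most 41.7 mm and 7.16 degrees, less where a joint would pass 70% of its speed; a pose out of reach is approached as far as the arm can. A call with a number of a shift or a turn outside -1 to 1 is refused whole. A call with a gripper value outside its range is refused whole. The fingers move at their own pace and stop on an object; "grip_force" is the grip in N (left out, the last holds). Time passes only in rows, so rows that repeat a pose let the fingers close. It gives the time, the measured TCP pose, the force, the opening and the grip force at its end, in the units of the state.
- r.sense(): the state, without advancing time (a new reading comes with each control period).
- r.camera(name): name is "scene" or "top" or "wrist"; returns a dict with "color" (420x560x3 uint8, red, green, blue), "vertical_fov" (degrees; the focal length in pixels is half the picture's height over the tangent of half this angle, whatever the lens; pixels are square), "cx", "cy" (the principal point, pixels), "eye" and "orientation" of the camera in the world. Camera axes: x right, y up, looking along -z (the intrinsics and any distortion apply to the point x, -y, -z); pixel columns grow to the right and rows downward; lengths in m; the calibration is good to about 2 mm. The wrist camera is an equidistant fisheye: a pixel r from the principal point sees the ray r / f radians off the axis. A picture is of the moment at which its call begins. There is no depth.
- r.sign_off(): hands the job in; it is judged then, once.
The state is a dict: "clock": time; "joint_positions": joint angles; "qd": joint speeds; "joint_torque": joint torques, N m; "position": TCP position; "tcp_rot": TCP orientation; "wrist_force": force on the tool from outside, world axes, zero at the start; "moment": the same for the moment, N m; "gripper_width": opening from 0.0 (shut) to 1.0 (fully open); "grip_force": force on a finger pad.
Only numpy, scipy, OpenCV 4.12 (cv2) and the standard library are available. Lean on these libraries where they do the work, as an engineer would, in place of code of your own. Each camera call takes 0.05 s, during which the arm holds its last target. There are 200 camera calls.

## Task

Make up the two door repair kits for the machines. A worn door hook lies just behind each kit tray: from the bright new hooks on the worktop lay the one of the same shape flat in the big open bay of that tray; also stand the small brown dropper bottle of hinge oil in the tray with the round well, and the tape measure in the tray with the oblong slot, each right down in its pocket. Keep the bottle upright throughout, and leave the worn hooks and the new hook that matches neither where they lie.

Things in the scene. Friction and masses are not known exactly. Their poses are not given: they have to be found in the camera images.
- tray_well: grey kit tray, fixed, 202x142 mm, rim 28 high, floor 4 thick; left or right of the stock. Origin under its centre; x from front (card) to back. Hook bay 112(x) x 126(y) mm inside, centre x=-38. Behind it a deck, top at 26, with a pocket down to the floor, centre x=+58: round well, 50 mm diameter, which tells it from the other tray.
- tray_slot: grey kit tray, fixed, 202x142 mm, rim 28 high, floor 4 thick; left or right of the stock. Origin under its centre; x from front (card) to back. Hook bay 112(x) x 126(y) mm inside, centre x=-38. Behind it a deck, top at 26, with a pocket down to the floor, centre x=+58: oblong slot, 50(x) x 98(y) mm, which tells it from the other tray.
- worn_single: worn hook of dark steel, sample for the tray it lies behind (150 mm from its centre, 400+ from the other's); single-beaked: round eye (23 mm wide) at x=-27, at the head one beak to y=+24, barb back to x=+14; 74 long, 35 wide. 12 mm thick; shank 14 mm wide, straight from x=-10 to +12 (grip there, across y). Origin: underside of mid-shank; x along it from eye to head, z up.
- worn_double: worn hook of dark steel, sample for the other tray; double-beaked like an anchor: round eye (23 mm wide) at x=-27, beaks to y=+24 and -24 at the head, barbs back to x=+14; 74 long, 48 wide. 12 mm thick; shank 14 mm wide, straight from x=-10 to +12 (grip there, across y). Origin: underside of mid-shank; x along it from eye to head, z up.
- hook_single: new hook of bright steel, 60 g, loose between the trays; single-beaked: round eye (23 mm wide) at x=-27, at the head one beak to y=+24, barb back to x=+14; 74 long, 35 wide. 12 mm thick; shank 14 mm wide, straight from x=-10 to +12 (grip there, across y). Origin: underside of mid-shank; x along it from eye to head, z up.
- hook_double: new hook of bright steel, 60 g, loose between the trays; double-beaked like an anchor: round eye (23 mm wide) at x=-27, beaks to y=+24 and -24 at the head, barbs back to x=+14; 74 long, 48 wide. 12 mm thick; shank 14 mm wide, straight from x=-10 to +12 (grip there, across y). Origin: underside of mid-shank; x along it from eye to head, z up.
- hook_zed: new hook of bright steel that matches neither sample: no eye, a square arm at each end, one to each side (Z shape), 72 long, 52 wide; 12 mm thick; shank 14 mm wide, straight from x=-10 to +12 (grip there, across y). Origin: underside of mid-shank; x along it, z up.
- oil_bottle: brown dropper bottle, 70 g, standing among the hooks between the trays: round body 33 mm across to height 62, collar 24 wide to 77, black teat 13 wide to 102. Origin: centre of underside, z up. Too tall for a gripper's body to pass over with its fingers at the worktop. (A wall shelf overhangs from x=0.60 on, 0.48 m up.)
- tape_measure: yellow tape measure, 180 g, on edge between the trays: 33 mm thick (y=-17 to +15), 60 high; case x=-28 to +40, small metal tab at the foot to x=-40. Origin: on the underside, z up. Grip across y near x=+6. Fits the slot with its x along the tray's y, either way round.
Things that resemble listed ones, but are neither listed nor needed, are in the scene too. What is shaped like the oil_bottle but turquoise is not meant.

How it is judged:
At the end, for the whole second after the job is handed in: Each new hook lies flat in the bay of the tray with its worn like (4.5 mm, 0.12 rad); bottle down in the well and tape measure down in the slot (5 mm; centred to 12 and 13 mm, 25 along the slot; upright to 0.15 rad); all released, at rest; other hooks moved under 30 mm (((horizontal distance between worn_single and tray_well below 0.25 m and horizontal distance between worn_double and tray_slot below 0.25 m and x of hook_single in the frame of tray_well between -0.09 and 0.014 m and y of hook_single in the frame of tray_well between -0.058 and 0.058 m and z of hook_single in the frame of tray_well below 0.0085 m and angle between each of hook_single, hook_double's own z axis and vertical below 0.12 rad and linear speed of each of hook_single, hook_double below 0.02 m/s and angular speed of each of hook_single, hook_double below 0.2 rad/s and x of hook_double in the frame of tray_slot between -0.09 and 0.014 m and y of hook_double in the frame of tray_slot between -0.058 and 0.058 m and z of hook_double in the frame of tray_slot below 0.0085 m) or (horizontal distance between worn_single and tray_slot below 0.25 m and horizontal distance between worn_double and tray_well below 0.25 m and x of hook_single in the frame of tray_slot between -0.09 and 0.014 m and y of hook_single in the frame of tray_slot between -0.058 and 0.058 m and z of hook_single in the frame of tray_slot below 0.0085 m and angle between each of hook_single, hook_double's own z axis and vertical below 0.12 rad and linear speed of each of hook_single, hook_double below 0.02 m/s and angular speed of each of hook_single, hook_double below 0.2 rad/s and x of hook_double in the frame of tray_well between -0.09 and 0.014 m and y of hook_double in the frame of tray_well between -0.058 and 0.058 m and z of hook_double in the frame of tray_well below 0.0085 m)) and x of oil_bottle in the frame of tray_well between 0.046 and 0.07 m and y of oil_bottle in the frame of tray_well between -0.012 and 0.012 m and z of oil_bottle in the frame of tray_well below 0.009 m and angle between each of oil_bottle, tape_measure's own z axis and vertical below 0.15 rad and linear speed of each of oil_bottle, tape_measure below 0.02 m/s and angular speed of each of oil_bottle, tape_measure below 0.2 rad/s and x of tape_measure in the frame of tray_slot between 0.045 and 0.071 m and y of tape_measure in the frame of tray_slot between -0.025 and 0.025 m and z of tape_measure in the frame of tray_slot below 0.009 m and distance of each of hook_zed, worn_single, worn_double from where it was at the start of the episode below 0.03 m); the robot touches nothing.
It fails at once if the oil bottle is tipped by more than about 35 degrees (angle between oil_bottle's own z axis and vertical above 0.6 rad).
It fails at once if the Z-shaped hook is moved by more than 30 mm (distance of hook_zed from where it was at the start of the episode above 0.03 m).
It fails at once if the worn single-beaked hook is moved by more than 30 mm (distance of worn_single from where it was at the start of the episode above 0.03 m).
It fails at once if the worn double-beaked hook is moved by more than 30 mm (distance of worn_double from where it was at the start of the episode above 0.03 m).
It also fails if it takes over 96 s, if anything falls off the work surface, if the arm or the gripper's body presses on something with over 40 N, if the wrist force passes 120 N, or if a joint passes its speed limit or range.

## Working session

There is one attempt and no reset: what is moved stays moved. The work goes in short steps, Python scripts to look and compute and a tool call to move; the robot and the scene stay as the last step left them, time stands still between calls to the robot, and variables do not carry over. Pictures are saved under pics/ and viewed, at most 15 in all, crops included, and the job is handed in when it is done.

Besides the shell and the picture viewer there is one more tool, called after "Emit:" by a JSON object that holds its "method" and its "body", one argument or row to a line. apply_moves: Moves the arm, as the interface text tells. Its arguments: {"type":"object","properties":{"commands":{"type":"array"},"grip_force":{"type":"number"}},"required":["commands"]}

```bash
mkdir -p pics; ls; python3 - <<'E'
from station import r
import cv2
for n in ("top","scene"):
    c=r.camera(n); cv2.imwrite(f"pics/{n}0.png",cv2.resize(c["color"][:,:,::-1],(800,600),interpolation=cv2.INTER_CUBIC))
    print(n,{k:v for k,v in c.items() if k!="color"})
s=r.sense(); print(s, r.pinch_z)
E
```

```text
pics
top {'vertical_fov': 57.19043888656928, 'cx': 280.2212292352191, 'cy': 217.26436446154403, 'eye': array([0.35616804, 0.1089257 , 0.91163388]), 'orientation': array([ 0.117793  , -0.14668341, -1.56352513])}
scene {'vertical_fov': 47.47165786933738, 'cx': 274.2530553721701, 'cy': 213.132923036612, 'eye': array([-0.06421688,  0.79975986,  1.03790229]), 'orientation': array([ 0.31765345, -0.8705855 , -2.33408705])}
{'clock': 0.1, 'joint_positions': array([-1.19760503e+00,  3.00425375e-01,  1.52151225e+00, -1.24462177e-05,
        1.32067033e+00, -6.65666682e-02]), 'qd': array([-0.00099385,  0.00016846, -0.00254925, -0.0016202 , -0.0013142 ,
       -0.00030453]), 'joint_torque': array([-1.17434652e-04, -5.32645869e+01, -3.53280973e+01,  7.09430175e-02,
        2.34927930e-02, -5.11359974e-05]), 'position': array([ 0.23407477, -0.49745432,  0.20494052]), 'tcp_rot': array([-3.06497670e+00, -6.85003835e-01,  2.62183064e-04]), 'wrist_force': array([ 0.06467232, -0.02072665,  0.08958938]), 'moment': array([0.01122344, 0.07958233, 0.05276063]), 'grip_force': 0.0, 'gripper_width': 1.0009687142606276} 0.0188
```

View pics/top0.png

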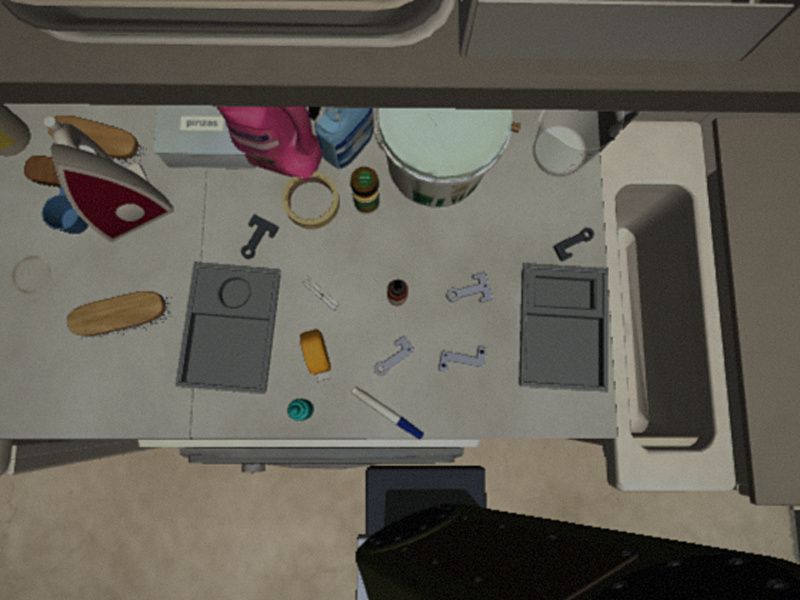

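View pics/scene0.png

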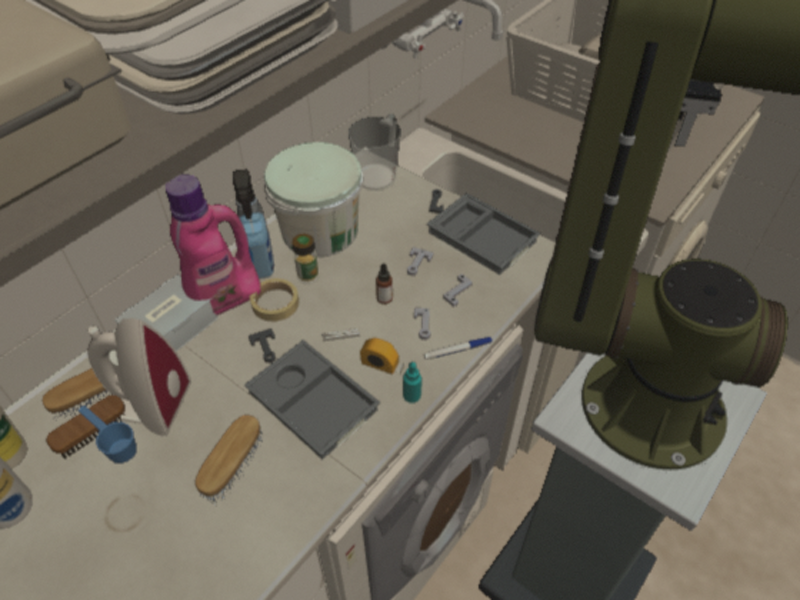

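Top view: the round-well tray is on the left (235,325) with the worn double hook behind it. The slot tray is on the right (564,327) with the worn single hook behind it. The single hook is at (395,355), the double at (470,288), the Z at (463,358), the bottle at (397,291) and the tape at (315,352). So the double hook and bottle go left, and the single hook and tape go right.

```bash
cat > h.py <<'E'
import numpy as np, cv2
from scipy.spatial.transform import Rotation as R
def crop(im,x0,y0,w,h,k,name):
    c=cv2.resize(im[y0:y0+h,x0:x0+w,::-1],None,fx=k,fy=k,interpolation=cv2.INTER_CUBIC); cv2.imwrite(f"pics/{name}.png",c)
def ray(c,u,v,fish=False):
    f=210/np.tan(np.radians(c["vertical_fov"]/2)); p=np.array([u-c["cx"],v-c["cy"]])
    if fish:
        t=np.hypot(*p)/f; d=np.array([*(p/np.hypot(*p)*np.sin(t)),np.cos(t)])
    else: d=np.array([*(p/f),1.])
    d=d*[1,-1,-1]; d=R.from_rotvec(c["orientation"]).apply(d); return d/np.linalg.norm(d)
def atz(c,u,v,z,fish=False):
    d=ray(c,u,v,fish); return c["eye"]+d*(z-c["eye"][2])/d[2]
def tri(c1,p1,c2,p2,f1=False,f2=False):
    a,b=ray(c1,*p1,f1),ray(c2,*p2,f2); o1,o2=c1["eye"],c2["eye"]
    s=np.linalg.lstsq(np.c_[a,-b],o2-o1,rcond=None)[0]; q1,q2=o1+a*s[0],o2+b*s[1]
    return (q1+q2)/2,np.linalg.norm(q1-q2)
def proj(c,P):
    f=210/np.tan(np.radians(c["vertical_fov"]/2)); d=R.from_rotvec(c["orientation"]).inv().apply(np.array(P)-c["eye"])*[1,-1,-1]
    return c["cx"]+f*d[0]/d[2],c["cy"]+f*d[1]/d[2]
E
python3 - <<'E'
from station import r
from h import *
import pickle
C={n:r.camera(n) for n in("top","scene")}
pickle.dump(C,open("c0.pkl","wb"))
crop(C["top"]["color"],119,150,316,156,2.5,"topc")
crop(C["scene"]["color"],168,122,226,199,3,"scenec")
E
```

```text
(no output)
```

View pics/topc.png

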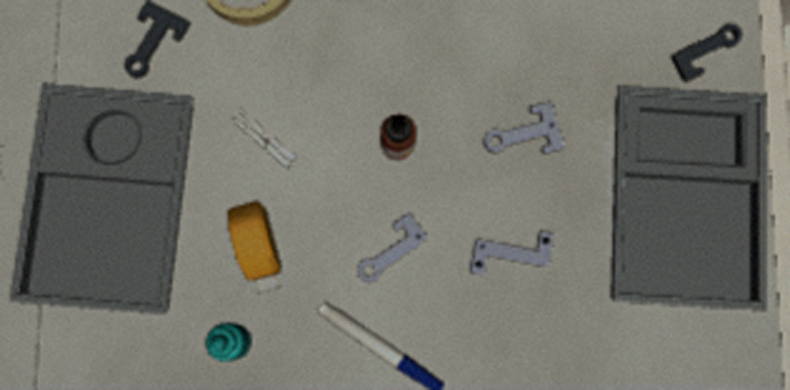

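View pics/scenec.png

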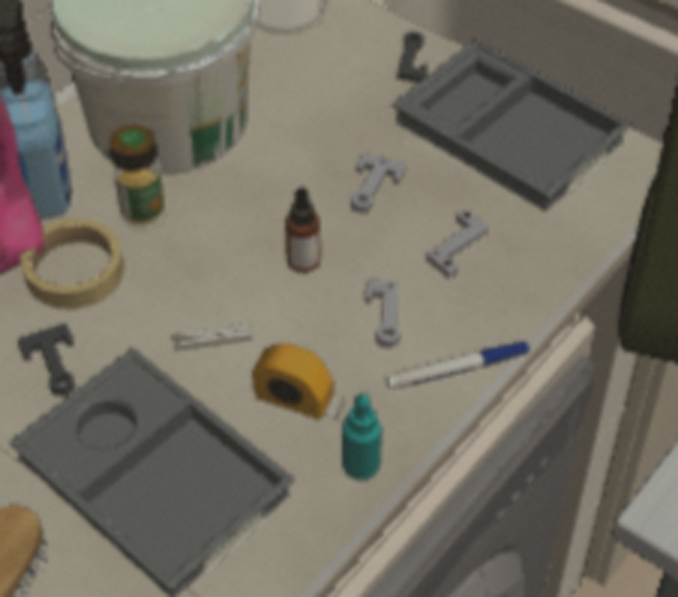

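Crops: the hook eyes sit at topc (494,141) for the double and (369,268) for the single, and at scenec (362,202) and (388,334). The teat tip is at topc (400,124) and scenec (303,191). Tray corners are readable in both crops. I'll fit poses from both views.

```bash
cat > m.py <<'E'
from h import *
import pickle
from scipy.optimize import least_squares
C=pickle.load(open("c0.pkl","rb"))
T=lambda u,v:(119+u/2.5,150+v/2.5)
S=lambda u,v:(168+u/3,122+v/3)
def fit(name,obs,x0,h0):  # obs: (cam,px,modelxyz); est x,y,th,z-offset
    def res(p,full=True):
        c,s=np.cos(p[2]),np.sin(p[2]); o=[]
        for cam,px,m in obs:
            P=[p[0]+c*m[0]-s*m[1],p[1]+s*m[0]+c*m[1],p[3]+m[2]]
            o+=list(np.subtract(proj(C[cam],P),px))
        return o
    f=least_squares(res,x0); print(name,np.round(f.x,4),"deg",round(np.degrees(f.x[2]),1),"res",np.round(np.reshape(f.fun,(-1,2)),1).tolist())
def tray(n,t,s,x0):
    M=[(.101,.071,.028),(.101,-.071,.028),(-.101,-.071,.028),(-.101,.071,.028)]
    fit(n,[("top",T(*a),m) for a,m in zip(t,M)]+[("scene",S(*a),m) for a,m in zip(s,M)],x0,0)
tray("well",[(44,85),(192,96),(168,311),(12,300)],[(14,443),(132,352),(291,481),(172,587)],[.5,.35,0,0])
tray("slot",[(618,87),(766,95),(766,308),(612,299)],[(397,105),(474,45),(624,128),(545,205)],[.5,-.2,0,0])
for n,t,s in [("dbl eye",(494,141),(362,202)),("dbl head mid",(550,128),(382,168)),("sgl eye",(369,268),(388,334)),("teat",(400,124),(303,190)),
  ("zed cornerA",(481,243),(449,257)),("tab",(266,284),(338,408))]:
    p,e=tri(C["top"],T(*t),C["scene"],S(*s)); print(n,np.round(p,4),round(e,4))
for n,t,z in [("dbl eye",(494,141),.012),("dbl shank",(522,135),.012),("dbl head",(549,128),.012),("beak1",(541,105),.012),("beak2",(557,150),.012),("sgl eye",(369,268),.012),("sgl shank",(391,249),.012),("sgl shank2",(402,239),.012),
 ("tape c",(254,240),.06),("tape TL",(229,208),.06),("tape TR",(263,201),.06),("tape BR",(280,268),.055),("tape BL",(246,280),.055),("bottle",(400,124),.102),("zed",(512,250),.012),("wornD",(150,45),.012),("wornS",(706,52),.012),("turq",(228,336),.1)]:
    print(n,np.round(atz(C["top"],*T(*t),z),4))
E
python3 m.py
```

```text
well [ 0.4787  0.3685 -0.076  -0.0066] deg -4.4 res [[0.2, 0.4], [1.0, 0.8], [0.4, 0.9], [0.5, 0.4], [-2.4, 0.6], [-0.3, -1.1], [0.5, -1.0], [-1.3, 0.9]]
slot [ 0.4833 -0.1805 -0.0636 -0.0149] deg -3.6 res [[0.6, 0.3], [-0.0, 1.1], [-0.2, 0.3], [0.6, -0.1], [-2.6, 1.3], [-0.3, -0.4], [0.7, 0.0], [-0.3, -1.2]]
dbl eye [0.5352 0.0036 0.0042] 0.0051
dbl head mid [ 5.501e-01 -5.100e-02  2.000e-04] 0.003
sgl eye [0.413  0.1228 0.0046] 0.0053
teat [0.5323 0.0961 0.097 ] 0.0026
zed cornerA [0.4305 0.0137 0.0047] 0.0198
tab [0.3972 0.2183 0.0062] 0.0067
dbl eye [0.5359 0.0057 0.012 ]
dbl shank [ 0.5419 -0.0212  0.012 ]
dbl head [ 0.5489 -0.0472  0.012 ]
beak1 [ 0.5714 -0.04    0.012 ]
beak2 [ 0.5275 -0.0543  0.012 ]
sgl eye [0.4148 0.124  0.012 ]
sgl shank [0.4326 0.1036 0.012 ]
sgl shank2 [0.442  0.0933 0.012 ]
tape c [0.4361 0.2249 0.06  ]
tape TL [0.4645 0.2478 0.06  ]
tape TR [0.4708 0.2179 0.06  ]
tape BR [0.4118 0.202  0.055 ]
tape BL [0.4012 0.2317 0.055 ]
bottle [0.5324 0.0968 0.102 ]
zed [ 0.432  -0.0097  0.012 ]
wornD [0.6285 0.3366 0.012 ]
wornS [ 0.6253 -0.2023  0.012 ]
turq [0.3527 0.2387 0.1   ]
```

```bash
cat >> h.py <<'E'
def psi(s):
    y=R.from_rotvec(s["tcp_rot"]).apply([0,1,0]); return np.degrees(np.arctan2(y[1],y[0]))
def plan(s,*wps,pos=None):
    "wps: (x,y,z,psi deg|None): prints shifts and turn in tool axes from the present pose; tool levelled"
    R0=R.from_rotvec(s["tcp_rot"]); p0=s["position"] if pos is None else np.array(pos)
    for x,y,z,a in wps:
        a=psi(s) if a is None else a
        a=a+180*np.round((psi(s)-a)/180) if not FULL else a
        t=np.radians(a+90); tx=np.array([np.cos(t),np.sin(t),0]); tz=np.array([0,0,-1.]); ty=np.cross(tz,tx)
        rv=(R0.inv()*R.from_matrix(np.c_[tx,ty,tz])).as_rotvec()
        d=R0.inv().apply(np.array([x,y,z])-p0)
        q6=np.degrees(np.arctan2(y,x))-a; q6=(q6+180)%360-180
        print("shift",np.round(d,4).tolist(),"turn",np.round(rv/np.pi,4).tolist(),"mm",round(1e3*np.linalg.norm(d)),"deg",round(np.degrees(np.linalg.norm(rv)),1),"q6",round(q6))
FULL=False
E
python3 - <<'E'
from station import r
from h import *
s=r.sense(); print(psi(s))
plan(s,(.30,-.35,.28,None),(.42,.06,.28,-80),(.42,.06,.28,-90))
E
```

```text
-64.80152711253047
shift [0.1224, -0.1055, -0.0748] turn [-0.0002, -0.0, -0.0] mm 178 deg 0.0 q6 15
shift [0.4056, -0.4254, -0.0746] turn [-0.0002, 0.0, 0.0844] mm 592 deg 15.2 q6 88
shift [0.4056, -0.4254, -0.0746] turn [-0.0002, 0.0, 0.14] mm 592 deg 25.2 q6 98
```

Emit:
{"method": "apply_moves", "body": {
  "commands": [
    [0.1224,-0.1055,-0.0748,0,0,0,1],
    [0.1224,-0.1055,-0.0748,0,0,0,1],
    [0.1224,-0.1055,-0.0748,0,0,0,1],
    [0.1224,-0.1055,-0.0748,0,0,0,1],
    [0.4056,-0.4254,-0.0746,0,0,0.14,1],
    [0.4056,-0.4254,-0.0746,0,0,0.14,1],
    [0.4056,-0.4254,-0.0746,0,0,0.14,1],
    [0.4056,-0.4254,-0.0746,0,0,0.14,1],
    [0.4056,-0.4254,-0.0746,0,0,0.14,1],
    [0.4056,-0.4254,-0.0746,0,0,0.14,1]
  ]
}}

```text
clock: 1.03
position: [0.3623, -0.1344, 0.2781]
tcp_rot: [3.141, -0.003, 0.001]
wrist_force: [0.8, 0.3, 0.4]
gripper_width: 1.002
grip_force: 0.0
```

Emit:
{"method": "apply_moves", "body": {
  "commands": [
    [0,-0.04,0,0,0,0,1]
  ]
}}

```text
clock: 1.12
position: [0.363, -0.0943, 0.278]
tcp_rot: [-3.141, 0.0, -0.0]
wrist_force: [0.9, 0.3, -0.4]
gripper_width: 1.004
grip_force: 0.0
```

```bash
python3 - <<'E'
from station import r
from h import *
import pickle
s=r.sense(); print(s["clock"],s["position"],psi(s),s["joint_positions"])
c=r.camera("wrist"); pickle.dump((s,c),open("w1.pkl","wb"))
print(c["vertical_fov"],c["cx"],c["cy"],c["eye"],c["orientation"])
cv2.imwrite("pics/w1.png",cv2.resize(c["color"][:,:,::-1],(800,600),interpolation=cv2.INTER_CUBIC))
plan(s,(.42,.06,.28,-90))
E
```

```text
1.1167 [ 0.36295961 -0.09430905  0.27795122] -90.01127442130138 [-3.52100102e-01 -1.58066319e-01  1.84283176e+00  1.88137990e-04
  1.45666526e+00  1.21887160e+00]
65.70646984690485 275.89106476514775 207.28041770158342 [ 0.4475179  -0.0935919   0.45747691] [-0.22876311  0.22975072 -1.55808101]
shift [0.057, -0.1543, -0.002] turn [-0.0, -0.0001, -0.0001] mm 165 deg 0.0 q6 98
```

View pics/w1.png

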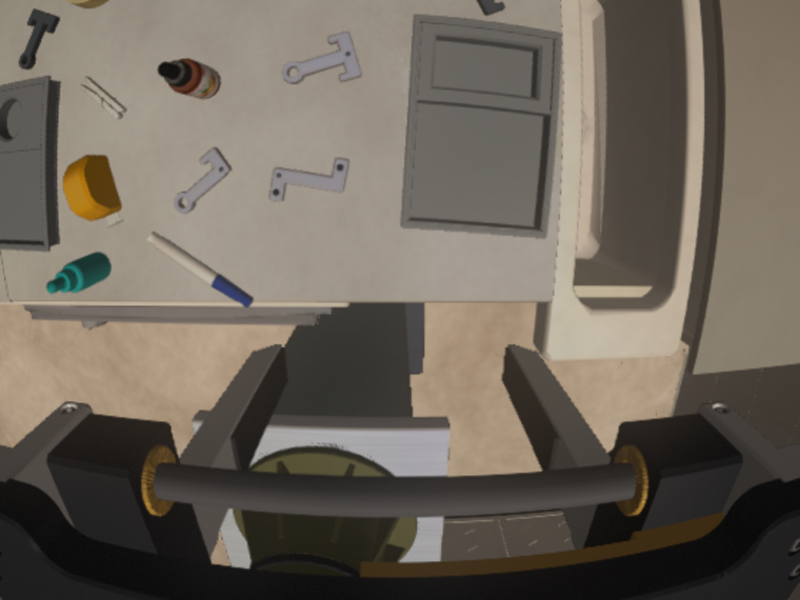

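The wrist view already shows all the new hooks: double eye (293,72), single eye (184,203), slot tray (480,125). Next I'll take a second view, centred over the stock.

Emit:
{"method": "apply_moves", "body": {
  "commands": [
    [0,-0.24,0,0,0,0,1],
    [0,-0.24,0,0,0,0,1],
    [0,-0.24,0,0,0,0,1],
    [0,-0.24,0,0,0,0,1],
    [0,-0.24,0,0,0,0,1],
    [0,-0.24,0,0,0,0,1],
    [0,-0.24,0,0,0,0,1],
    [0,-0.24,0,0,0,0,1]
  ]
}}

```text
clock: 1.83
position: [0.3621, 0.1448, 0.2778]
tcp_rot: [3.141, 0.005, -0.001]
wrist_force: [0.1, -1.2, -0.2]
gripper_width: 1.001
grip_force: 0.0
```

```bash
python3 - <<'E'
from station import r
from h import *
import pickle
s=r.sense(); print(s["clock"],s["position"],psi(s))
c=r.camera("wrist"); pickle.dump((s,c),open("w2.pkl","wb"))
print(c["vertical_fov"],c["eye"],c["orientation"])
cv2.imwrite("pics/w2.png",cv2.resize(c["color"][:,:,::-1],(800,600),interpolation=cv2.INTER_CUBIC))
E
```

```text
1.8333 [0.36208715 0.14476792 0.27775296] -89.8070852645416
65.70646984690485 [0.4467858  0.14587472 0.45718497] [-0.23001718  0.22961465 -1.55449325]
```

View pics/w2.png

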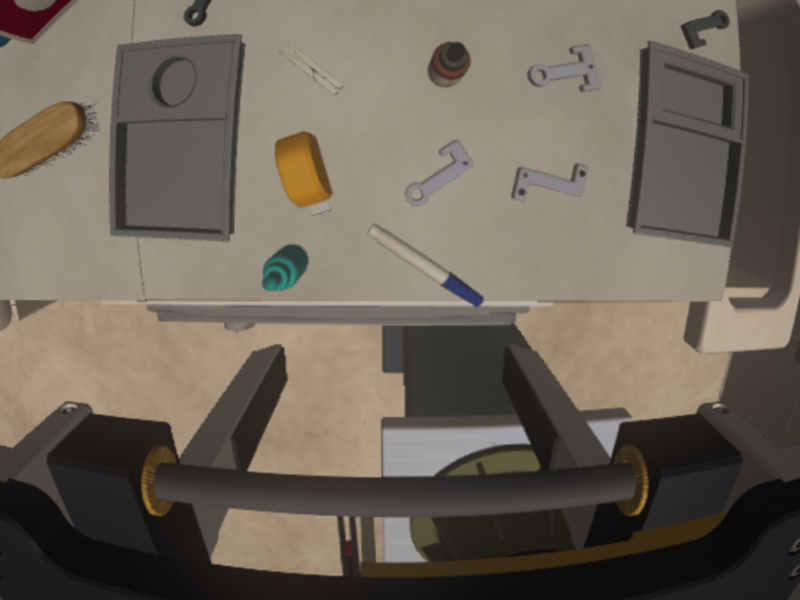

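```bash
python3 - <<'E'
from h import *
import pickle
s,c=pickle.load(open("w2.pkl","rb")); crop(c["color"],188,18,234,140,3.4,"w2c")
E
```

```text
(no output)
```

View pics/w2c.png

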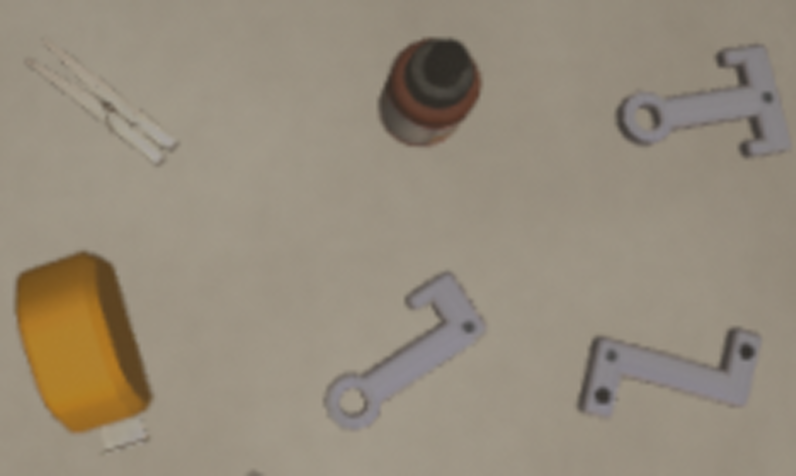

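W2c: double eye (643,117) and head hole (767,97), single eye (352,400) and head hole (469,327), teat (449,58), tape top running from (55,265) to (95,425).

```bash
cat > m2.py <<'E'
from h import *
import pickle
from scipy.optimize import least_squares
C=pickle.load(open("c0.pkl","rb")); w1=pickle.load(open("w1.pkl","rb"))[1]; w2=pickle.load(open("w2.pkl","rb"))[1]
T=lambda p:(119+p[0]/2.5,150+p[1]/2.5)
W=lambda p:(p[0]*.7-.15,p[1]*.7-.15)
X=lambda p:(188+p[0]/3.4,18+p[1]/3.4)
for n,a,b in [("dbl eye",W((293,72)),X((643,117))),("sgl eye",W((184,203)),X((352,400))),("teat",W((169,70)),X((449,58))),("dbl hole",W((351,61)),X((767,97))),("sgl hole",W((222,180)),X((469,327))),("slot BLcorner",W((416,15)),W((650,42))),("slot FR",W((545,237)),W((727,245))),
 ("slot FL",W((402,227)),W((628,229))),("slot BR",W((560,33)),W((749,74)))]:
    p,e=tri(w1,a,w2,b,True,True); print(n,np.round(p,4),round(e,4))
print("at z")
for n,p,z in [("dbl eye",(643,117),.012),("dbl hole",(767,97),.012),("sgl eye",(352,400),.012),("sgl hole",(469,327),.012),("teat",(449,58),.102),("tape TR b",(93,300),.06),("tape TR f",(117,385),.06),("tape TL b",(25,330),.06),("tape TL f",(48,400),.06),("tab",(125,434),.002)]:
    print(n,np.round(atz(w2,*X(p),z,True),4))
print("well",np.round(atz(w2,*W((174,82)),.026,True),4))
for p in [(119,38),(243,35),(229,240),(111,235)]: print("wellcorner",np.round(atz(w2,*W(p),.028,True),4))
for p in [(416,15),(560,33),(545,237),(402,227)]: print("slotcorner w1",np.round(atz(w1,*W(p),.028,True),4))
for p in [(435,33),(538,48),(532,100),(430,89)]: print("slot w1",np.round(atz(w1,*W(p),.026,True),4))
for p in [(650,42),(749,74),(727,245),(628,229)]: print("slotcorner w2",np.round(atz(w2,*W(p),.028,True),4))
E
python3 m2.py
```

```text
dbl eye [0.538  0.0046 0.0066] 0.0001
sgl eye [0.4136 0.1244 0.0077] 0.0012
teat [0.5365 0.0969 0.0883] 0.0013
dbl hole [ 0.55   -0.0517  0.0069] 0.0072
sgl hole [0.4397 0.0778 0.0132] 0.0109
slot BLcorner [ 0.5876 -0.1131  0.0253] 0.0004
slot FR [ 0.3766 -0.2441  0.0132] 0.0012
slot FL [ 0.3854 -0.1007  0.0115] 0.0041
slot BR [ 0.579  -0.2495  0.0309] 0.0005
at z
dbl eye [0.5369 0.0063 0.012 ]
dbl hole [ 0.5525 -0.0497  0.012 ]
sgl eye [0.4145 0.1246 0.012 ]
sgl hole [0.4451 0.0779 0.012 ]
teat [0.5338 0.0987 0.102 ]
tape TR b [0.455  0.2196 0.06  ]
tape TR f [0.4239 0.2113 0.06  ]
tape TL b [0.445 0.245 0.06 ]
tape TL f [0.419 0.237 0.06 ]
tab [0.4    0.2179 0.002 ]
well [0.5354 0.3625 0.026 ]
wellcorner [0.594  0.4302 0.028 ]
wellcorner [0.5738 0.2891 0.028 ]
wellcorner [0.3741 0.3071 0.028 ]
wellcorner [0.3843 0.4475 0.028 ]
slotcorner w1 [ 0.5869 -0.113   0.028 ]
slotcorner w1 [ 0.5796 -0.2506  0.028 ]
slotcorner w1 [ 0.3784 -0.2391  0.028 ]
slotcorner w1 [ 0.3857 -0.1004  0.028 ]
slot w1 [ 0.5698 -0.1305  0.026 ]
slot w1 [ 0.5619 -0.2284  0.026 ]
slot w1 [ 0.5096 -0.222   0.026 ]
slot w1 [ 0.515  -0.1257  0.026 ]
slotcorner w2 [ 0.5866 -0.1115  0.028 ]
slotcorner w2 [ 0.5801 -0.2523  0.028 ]
slotcorner w2 [ 0.3796 -0.231   0.028 ]
slotcorner w2 [ 0.3897 -0.0913  0.028 ]
```

```bash
python3 - <<'E'
from station import r
from h import *
import pickle
C=pickle.load(open("c0.pkl","rb"))["top"]
print("well top",atz(C,119+115/2.5,150+137/2.5,.026)) 
for p in [(637,107),(744,112),(740,167),(635,160)]: print("slot top",np.round(atz(C,119+p[0]/2.5,150+p[1]/2.5,.026),4))
s=r.sense()
plan(s,(.533,.0975,.20,-90),(.533,.0975,.033,-90))
E
```

```text
well top [0.53505281 0.36149539 0.026     ]
slot top [ 0.5667 -0.1289  0.026 ]
slot top [ 0.5624 -0.2307  0.026 ]
slot top [ 0.5095 -0.2238  0.026 ]
slot top [ 0.5157 -0.125   0.026 ]
shift [0.1707, 0.0465, 0.0778] turn [0.0001, 0.0001, 0.0005] mm 193 deg 0.1 q6 100
shift [0.1708, 0.0464, 0.2448] turn [0.0001, 0.0001, 0.0005] mm 302 deg 0.1 q6 100
```

Emit:
{"method": "apply_moves", "body": {
  "commands": [
    [0.1707,0.0465,0.0778,0,0,0,1],
    [0.1707,0.0465,0.0778,0,0,0,1],
    [0.1707,0.0465,0.0778,0,0,0,1],
    [0.1707,0.0465,0.0778,0,0,0,1],
    [0.1707,0.0465,0.0778,0,0,0,1],
    [0.1707,0.0465,0.0778,0,0,0,1],
    [0.1708,0.0464,0.12,0,0,0,1],
    [0.1708,0.0464,0.16,0,0,0,1],
    [0.1708,0.0464,0.2,0,0,0,1],
    [0.1708,0.0464,0.2,0,0,0,1]
  ]
}}

```text
clock: 2.72
position: [0.5294, 0.0955, 0.0717]
tcp_rot: [3.14, -0.003, -0.017]
wrist_force: [-1.2, -0.6, -0.0]
gripper_width: 0.999
grip_force: 0.0
```

Emit:
{"method": "apply_moves", "body": {
  "commands": [
    [0,0,0.03,0,0,0,1],
    [0,0,0.045,0,0,0,1],
    [0,0,0.045,0,0,0,-0.1],
    [0,0,0.045,0,0,0,-0.2],
    [0,0,0.045,0,0,0,-0.3],
    [0,0,0.045,0,0,0,-0.4],
    [0,0,0.045,0,0,0,-0.5],
    [0,0,0.045,0,0,0,-0.5],
    [0,0,0.045,0,0,0,-0.5]
  ],
  "grip_force": 12
}}

```text
clock: 3.47
position: [0.5334, 0.0974, 0.0335]
tcp_rot: [-3.142, 0.0, -0.001]
wrist_force: [-0.4, 0.2, -0.3]
gripper_width: 0.541
grip_force: 0.0
```

```bash
python3 - <<'E'
from station import r
from h import *
s=r.sense(); print(s["clock"],s["position"],psi(s),s["gripper_width"]*94,s["grip_force"],s["wrist_force"])
cv2.imwrite("pics/w3.png",r.camera("wrist")["color"][:,:,::-1])
x,y,z=s["position"]
plan(s,(x,y,z+.06,-90),(.535,.362,z+.06,-90),(.535,.362,z+.006,-90))
E
```

```text
3.4667 [0.53340472 0.0973873  0.03352986] -90.0000164949151 50.813782961460156 0.0 [-0.37023165  0.17040132 -0.27597568]
shift [0.0, -0.0, -0.06] turn [-0.0, -0.0002, -0.0] mm 60 deg 0.0 q6 100
shift [0.0016, -0.2646, -0.06] turn [-0.0, -0.0002, -0.0] mm 271 deg 0.0 q6 124
shift [0.0016, -0.2646, -0.006] turn [-0.0, -0.0002, -0.0] mm 265 deg 0.0 q6 124
```

Emit:
{"method": "apply_moves", "body": {
  "commands": [
    [0,0,0,0,0,0,-0.5],
    [0,0,0,0,0,0,-0.5],
    [0,0,0,0,0,0,-0.5],
    [0,0,0,0,0,0,-0.5],
    [0,0,0,0,0,0,-0.5],
    [0,0,0,0,0,0,-0.5]
  ],
  "grip_force": 12
}}

```text
clock: 4.02
position: [0.5332, 0.0974, 0.033]
tcp_rot: [-3.142, 0.0, -0.0]
wrist_force: [-1.1, 0.3, 0.2]
gripper_width: 0.342
grip_force: 12.0
```

Emit:
{"method": "apply_moves", "body": {
  "commands": [
    [0,0,-0.03,0,0,0,-0.5],
    [0,0,-0.06,0,0,0,-0.5],
    [0,-0.03,-0.06,0,0,0,-0.5],
    [0,-0.065,-0.06,0,0,0,-0.5],
    [0,-0.1,-0.06,0,0,0,-0.5],
    [0,-0.135,-0.06,0,0,0,-0.5],
    [0.001,-0.17,-0.06,0,0,0,-0.5],
    [0.0016,-0.205,-0.06,0,0,0,-0.5],
    [0.0016,-0.24,-0.06,0,0,0,-0.5],
    [0.0016,-0.2646,-0.06,0,0,0,-0.5]
  ]
}}

```text
clock: 4.85
position: [0.5342, 0.3647, 0.0927]
tcp_rot: [-3.141, -0.002, 0.0]
wrist_force: [0.4, -0.1, -0.5]
gripper_width: 0.34
grip_force: 12.0
```

Emit:
{"method": "apply_moves", "body": {
  "commands": [
    [0,0,0,0,0,0,-0.5],
    [0,0,0,0,0,0,-0.5]
  ]
}}

```text
clock: 5.02
position: [0.5343, 0.3628, 0.0923]
tcp_rot: [3.141, 0.003, -0.001]
wrist_force: [0.4, 0.2, -0.8]
gripper_width: 0.342
grip_force: 12.0
```

```bash
python3 - <<'E'
from station import r
from h import *
s=r.sense(); print(s["clock"],s["position"],psi(s),s["gripper_width"]*94,s["grip_force"],s["wrist_force"])
a=r.camera("wrist")["color"]; b=r.camera("top"); cv2.imwrite("pics/w4.png",cv2.resize(np.hstack([a[:,:,::-1][60:],b["color"][:,:,::-1][60:]]),(800,257)))
plan(s,(.535,.362,.0395,-90))
E
```

```text
5.0167 [0.53427034 0.36278323 0.09234763] -89.89382882662443 32.135298023392686 11.99975680501666 [ 0.39835797  0.21961513 -0.80766912]
shift [0.0008, 0.0008, 0.0528] turn [0.0001, 0.0002, 0.0006] mm 53 deg 0.1 q6 124
```

View pics/w4.png

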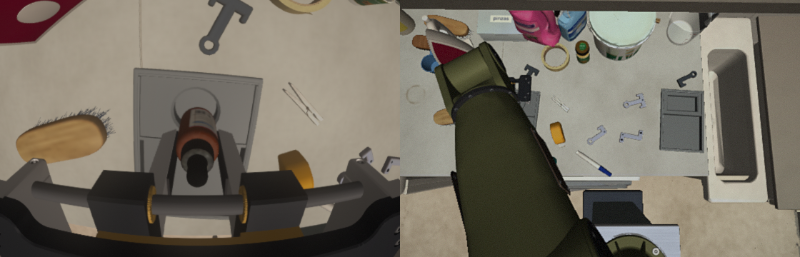

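The left half shows the bottle held upright at (198,150), over the well. I'll lower it.

Emit:
{"method": "apply_moves", "body": {
  "commands": [
    [0.0008,0.0008,0.02,0,0,0,-0.5],
    [0.0008,0.0008,0.035,0,0,0,-0.5],
    [0.0008,0.0008,0.045,0,0,0,-0.5],
    [0.0008,0.0008,0.051,0,0,0,-0.5],
    [0.0008,0.0008,0.054,0,0,0,-0.5],
    [0.0008,0.0008,0.0545,0,0,0,-0.5],
    [0.0008,0.0008,0.0545,0,0,0,-0.5]
  ]
}}

```text
clock: 5.7
position: [0.5359, 0.3611, 0.0391]
tcp_rot: [-3.141, 0.0, -0.001]
wrist_force: [0.2, 0.2, -0.7]
gripper_width: 0.342
grip_force: 12.0
```

Emit:
{"method": "apply_moves", "body": {
  "commands": [
    [0,0,0.0015,0,0,0,-0.5],
    [0,0,0.002,0,0,0,-0.5],
    [0,0,0.002,0,0,0,0.2],
    [0,0,0.002,0,0,0,0.2],
    [0,0,0.002,0,0,0,0.2],
    [0,0,0.002,0,0,0,0.2],
    [0,0,0.002,0,0,0,0.2],
    [0,0,-0.03,0,0,0,0.2],
    [0,0,-0.07,0,0,0,0.2],
    [0,0,-0.11,0,0,0,0.2]
  ]
}}

```text
clock: 6.53
position: [0.5351, 0.3609, 0.1493]
tcp_rot: [3.141, -0.0, -0.003]
wrist_force: [0.2, -1.1, 0.7]
gripper_width: 0.598
grip_force: 0.0
```

```bash
python3 - <<'E'
from station import r
from h import *
s=r.sense(); print(s["clock"],s["position"],psi(s),s["gripper_width"]*94,s["wrist_force"])
x,y,z=s["position"]
c=.267,-.964
# tape first: two options of finger axis
plan(s,(.437,.2255,.20,None),(.437,.2255,.20,-75),(.437,.2255,.20,-75),(.437,.2255,.02,-75))
E
```

```text
6.5333 [0.53508103 0.36086724 0.14928082] -90.00100297592591 56.21967473920371 [ 0.21919873 -1.07543536  0.67157537]
shift [-0.0982, 0.1354, -0.0504] turn [0.0003, 0.0005, -0.0] mm 175 deg 0.1 q6 117
shift [-0.0982, 0.1354, -0.0504] turn [0.0002, 0.0006, -0.0833] mm 175 deg 15.0 q6 102
shift [-0.0982, 0.1354, -0.0504] turn [0.0002, 0.0006, -0.0833] mm 175 deg 15.0 q6 102
shift [-0.0979, 0.1352, 0.1296] turn [0.0002, 0.0006, -0.0833] mm 211 deg 15.0 q6 102
```

Emit:
{"method": "apply_moves", "body": {
  "commands": [
    [-0.0985,0.1347,0,0,0,-0.083,0.9],
    [-0.0985,0.1347,0,0,0,-0.083,0.9],
    [-0.0985,0.1347,0,0,0,-0.083,0.9],
    [-0.0985,0.1347,0,0,0,-0.083,0.9],
    [-0.0985,0.1347,0,0,0,-0.083,0.9],
    [-0.0985,0.1347,0,0,0,-0.083,0.9],
    [-0.0985,0.1347,0,0,0,-0.083,0.9]
  ]
}}

```text
clock: 7.12
position: [0.4379, 0.2269, 0.1492]
tcp_rot: [-3.114, -0.408, -0.003]
wrist_force: [0.9, -0.6, -0.4]
gripper_width: 0.951
grip_force: 0.0
```

```bash
python3 - <<'E'
from station import r
from h import *
s=r.sense(); print(s["clock"],s["position"],psi(s),s["gripper_width"]*94,s["wrist_force"])
c=r.camera("wrist"); crop(c["color"],0,0,560,420,1.4,"w5")
plan(s,(.4365,.2262,.032,-75.3))
E
```

```text
7.1167 [0.43792186 0.22692594 0.1491789 ] -75.0816702229556 89.42766339931958 [ 0.93066528 -0.55561394 -0.42030509]
shift [-0.0018, 0.0004, 0.1172] turn [-0.0001, -0.0005, 0.0012] mm 117 deg 0.2 q6 103
```

View pics/w5.png

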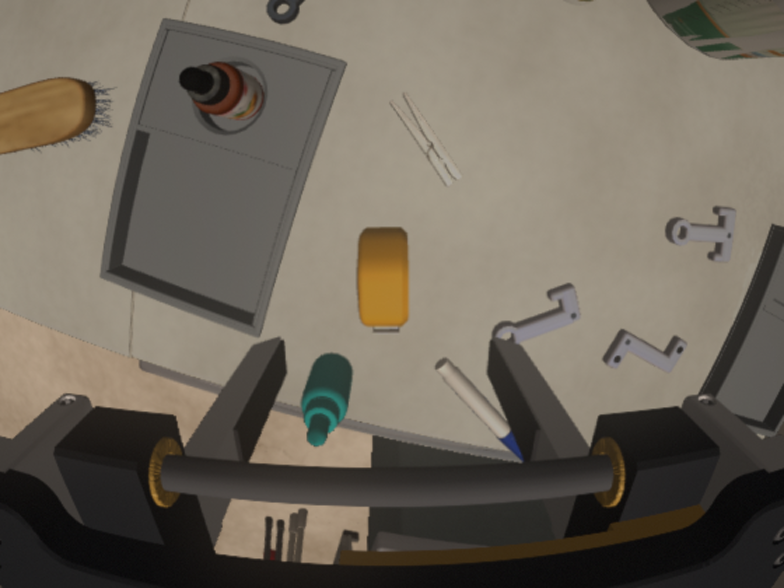

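The bottle stands upright in the well at (225,95). The tape at (385,278) is aligned with the tool. I'll descend and grip.

Emit:
{"method": "apply_moves", "body": {
  "commands": [
    [-0.0018,0.0004,0.035,0,0,0,0.9],
    [-0.0018,0.0004,0.07,0,0,0,0.9],
    [-0.0018,0.0004,0.1,0,0,0,0.9],
    [-0.0018,0.0004,0.117,0,0,0,0.9],
    [-0.0018,0.0004,0.117,0,0,0,0.2],
    [-0.0018,0.0004,0.117,0,0,0,-0.5],
    [-0.0018,0.0004,0.117,0,0,0,-0.5],
    [-0.0018,0.0004,0.117,0,0,0,-0.5],
    [-0.0018,0.0004,0.117,0,0,0,-0.5],
    [-0.0018,0.0004,0.117,0,0,0,-0.5]
  ],
  "grip_force": 20
}}

```text
clock: 8.0
position: [0.436, 0.2259, 0.0324]
tcp_rot: [-3.114, -0.408, -0.002]
wrist_force: [0.5, -0.7, -0.6]
gripper_width: 0.559
grip_force: 0.0
```

Emit:
{"method": "apply_moves", "body": {
  "commands": [
    [0,0,0,0,0,0,-0.5],
    [0,0,0,0,0,0,-0.5],
    [0,0,0,0,0,0,-0.5],
    [0,0,0,0,0,0,-0.5],
    [0,0,0,0,0,0,-0.5]
  ]
}}

```text
clock: 8.42
position: [0.4355, 0.2257, 0.0316]
tcp_rot: [-3.115, -0.408, -0.0]
wrist_force: [-0.2, 0.8, 2.4]
gripper_width: 0.344
grip_force: 19.8
```

```bash
python3 - <<'E'
from station import r
from h import *
s=r.sense(); print(s["clock"],s["position"],psi(s),s["gripper_width"]*94,s["grip_force"],s["wrist_force"])
plan(s,(.4365,.2262,.102,None),(.5385,-.177,.102,-3.5))
E
```

```text
8.4167 [0.4355429  0.22568949 0.0316159 ] -75.06083226114585 32.36778830951622 19.81930276262574 [-0.24909547  0.76382887  2.43912452]
shift [0.0011, -0.0003, -0.0704] turn [-0.0, -0.0, -0.0] mm 70 deg 0.0 q6 102
shift [-0.0043, 0.4156, -0.0704] turn [0.0, -0.0001, -0.3976] mm 422 deg 71.6 q6 -15
```

Emit:
{"method": "apply_moves", "body": {
  "commands": [
    [0,0,-0.025,0,0,0,-0.5],
    [0,0,-0.05,0,0,0,-0.5],
    [0,0,-0.07,0,0,0,-0.5],
    [0,0.03,-0.0704,0,0,-0.025,-0.5],
    [0,0.06,-0.0704,0,0,-0.055,-0.5],
    [-0.001,0.09,-0.0704,0,0,-0.085,-0.5],
    [-0.001,0.12,-0.0704,0,0,-0.115,-0.5],
    [-0.001,0.15,-0.0704,0,0,-0.145,-0.5],
    [-0.002,0.18,-0.0704,0,0,-0.175,-0.5],
    [-0.002,0.21,-0.0704,0,0,-0.2,-0.5]
  ]
}}

```text
clock: 9.25
position: [0.4875, 0.0207, 0.1017]
tcp_rot: [-2.833, -1.358, 0.001]
wrist_force: [0.2, -0.3, -1.3]
gripper_width: 0.341
grip_force: 19.8
```

```bash
python3 - <<'E'
from station import r
from h import *
s=r.sense(); print(s["clock"],s["position"],psi(s),s["gripper_width"]*94,s["grip_force"],s["wrist_force"])
plan(s,(.5385,-.177,.102,-3.5))
E
```

```text
9.25 [0.48750718 0.02066581 0.10167499] -38.77981071191887 32.088137508734775 19.79474681080319 [ 0.22426694 -0.32007337 -1.27454547]
shift [-0.1222, 0.1636, -0.0004] turn [-0.0002, 0.0001, -0.196] mm 204 deg 35.3 q6 -15
```

Emit:
{"method": "apply_moves", "body": {
  "commands": [
    [-0.018,0.024,0,0,0,-0.029,-0.5],
    [-0.037,0.049,0,0,0,-0.059,-0.5],
    [-0.055,0.074,0,0,0,-0.088,-0.5],
    [-0.073,0.098,0,0,0,-0.117,-0.5],
    [-0.092,0.123,0,0,0,-0.147,-0.5],
    [-0.11,0.147,0,0,0,-0.176,-0.5],
    [-0.1222,0.1636,0,0,0,-0.196,-0.5],
    [-0.1222,0.1636,0,0,0,-0.196,-0.5],
    [-0.1222,0.1636,0,0,0,-0.196,-0.5]
  ]
}}

```text
clock: 10.0
position: [0.5373, -0.1765, 0.1012]
tcp_rot: [-2.295, -2.144, 0.001]
wrist_force: [0.2, 0.4, -2.5]
gripper_width: 0.345
grip_force: 19.8
```

```bash
python3 - <<'E'
from station import r
from h import *
s=r.sense(); print(s["clock"],s["position"],psi(s),s["gripper_width"]*94,s["grip_force"],s["wrist_force"])
c=r.camera("wrist"); crop(c["color"],0,0,560,420,1.4,"w6")
plan(s,(.5385,-.177,.036,-3.5))
E
```

```text
10.0 [ 0.5373388  -0.17645694  0.10121901] -3.905378945921261 32.430854435007156 19.79342970647849 [ 0.20700096  0.36298826 -2.47041771]
shift [-0.0005, 0.0013, 0.0652] turn [-0.0004, -0.0001, -0.0023] mm 65 deg 0.4 q6 -15
```

View pics/w6.png

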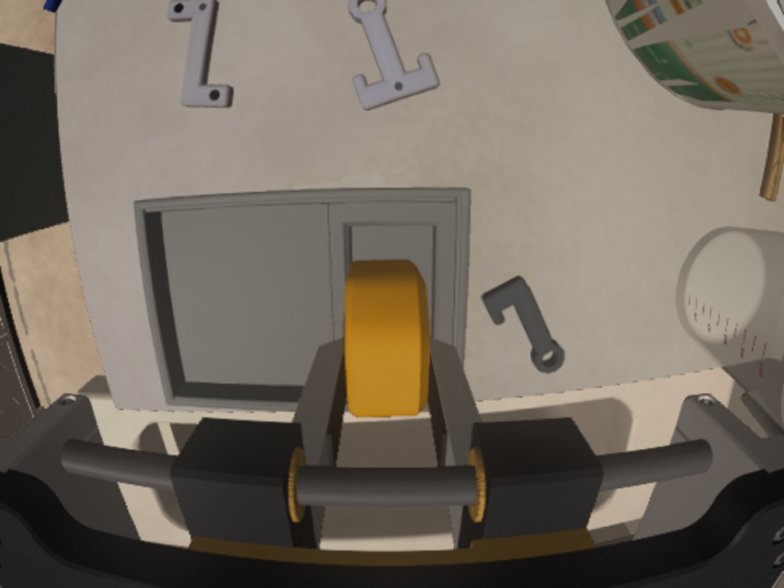

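The tape is over the slot, with the slot at (345–437, 222+) and the tape at (345–428). I'll shift it 5 mm left to centre the tab end, then lower.

Emit:
{"method": "apply_moves", "body": {
  "commands": [
    [0.0045,0.0012,0.015,0,0,-0.0023,-0.5],
    [0.0045,0.0012,0.03,0,0,-0.0023,-0.5],
    [0.0045,0.0012,0.038,0,0,-0.0023,-0.5],
    [0.0045,0.0012,0.045,0,0,-0.0023,-0.5],
    [0.0045,0.0012,0.052,0,0,-0.0023,-0.5],
    [0.0045,0.0012,0.058,0,0,-0.0023,-0.5],
    [0.0045,0.0012,0.062,0,0,-0.0023,-0.5],
    [0.0045,0.0012,0.0635,0,0,-0.0023,-0.5],
    [0.0045,0.0012,0.0635,0,0,-0.0023,-0.5]
  ]
}}

```text
clock: 10.8
position: [0.5392, -0.1714, 0.0382]
tcp_rot: [-2.286, -2.155, 0.0]
wrist_force: [0.2, 0.3, -1.7]
gripper_width: 0.344
grip_force: 19.8
```

Emit:
{"method": "apply_moves", "body": {
  "commands": [
    [0,0,0.001,0,0,0,-0.5],
    [0,0,0.0022,0,0,0,-0.5],
    [0,0,0.0022,0,0,0,0.1],
    [0,0,0.0022,0,0,0,0.1],
    [0,0,0.0022,0,0,0,0.1],
    [0,0,0.0022,0,0,0,0.1],
    [0,0,0.0022,0,0,0,0.1],
    [0,0,-0.03,0,0,0,0.1],
    [0,0,-0.07,0,0,0,0.1],
    [0,0,-0.11,0,0,0,0.1]
  ]
}}

```text
clock: 11.63
position: [0.5387, -0.1712, 0.1494]
tcp_rot: [-2.285, -2.154, 0.001]
wrist_force: [1.5, 1.4, 0.1]
gripper_width: 0.547
grip_force: 0.0
```

```bash
python3 - <<'E'
from station import r
from h import *
s=r.sense(); print(s["clock"],s["position"],psi(s),s["gripper_width"]*94,s["wrist_force"])
c=r.camera("wrist"); crop(c["color"],0,0,560,420,1.0,"w7")
# double hook: pick
plan(s,(.5442,-.0202,.149,15.5),(.5442,-.0202,.07,15.5))
E
```

```text
11.6333 [ 0.53865659 -0.17115551  0.14940494] -3.368385672952103 51.41607516101167 [1.45880862 1.38761921 0.08861841]
shift [0.151, -0.0033, 0.0005] turn [-0.0005, -0.0003, -0.1048] mm 151 deg 18.9 q6 -18
shift [0.151, -0.0032, 0.0795] turn [-0.0005, -0.0003, -0.1048] mm 171 deg 18.9 q6 -18
```

View pics/w7.png

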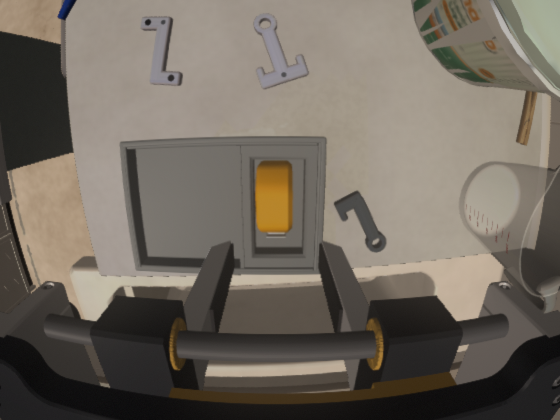

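The tape stands in the slot at (274,197). Before going for the double hook I'll check clearance to the bucket.

```bash
python3 - <<'E'
from station import r
from h import *
import pickle
C=pickle.load(open("c0.pkl","rb")); t=C["top"]
for p,z in [((435,207),0),((400,165),.1),((440,175),.15),((440,185),.1),((366,213),0),((366,190),.06)]: print(p,z,np.round(atz(t,p[0]*.7,p[1]*.7,z),3))
c=r.camera("wrist")
e=atz(c,265,23,.012,True);h=atz(c,284,74,.012,True);print(e,h,np.degrees(np.arctan2(*(h-e)[1::-1])),e+27*(h-e)/np.linalg.norm(h-e)/1000)
E
```

```text
(435, 207) 0 [0.694 0.032 0.   ]
(400, 165) 0.1 [0.725 0.095 0.1  ]
(440, 175) 0.15 [0.688 0.037 0.15 ]
(440, 185) 0.1 [0.693 0.033 0.1  ]
(366, 213) 0 [0.682 0.152 0.   ]
(366, 190) 0.06 [0.7  0.15 0.06]
[0.54277562 0.00450907 0.012     ] [ 0.558335   -0.04963342  0.012     ] -73.96648848777896 [ 0.55023301 -0.02144063  0.012     ]
```

Emit:
{"method": "apply_moves", "body": {
  "commands": [
    [0.151,-0.0025,0,0,0,-0.1065,0.1],
    [0.151,-0.0025,0,0,0,-0.1065,0.1],
    [0.151,-0.0025,0,0,0,-0.1065,0.1],
    [0.151,-0.0025,0,0,0,-0.1065,0.1],
    [0.151,-0.0025,0,0,0,-0.1065,0.1],
    [0.151,-0.0025,0.03,0,0,-0.1065,0.1],
    [0.151,-0.0025,0.07,0,0,-0.1065,0.1],
    [0.151,-0.0025,0.11,0,0,-0.1065,0.1],
    [0.151,-0.0025,0.11,0,0,-0.1065,0.1]
  ]
}}

```text
clock: 12.48
position: [0.5416, -0.0206, 0.0315]
tcp_rot: [-1.89, -2.498, 0.009]
wrist_force: [0.1, -0.0, -1.6]
gripper_width: 0.55
grip_force: 0.0
```

```bash
python3 - <<'E'
from station import r
from h import *
s=r.sense(); print(s["clock"],s["position"],psi(s),s["gripper_width"]*94,s["wrist_force"])
c=r.camera("wrist"); crop(c["color"],160,150,260,200,3,"w8")
plan(s,(.545,-.020,.003,16))
E
```

```text
12.4833 [ 0.54162104 -0.0205606   0.03153453] 15.777882690286562 51.703102381373846 [ 0.14664263 -0.00821104 -1.58251265]
shift [-0.0005, 0.0037, 0.0285] turn [-0.0032, -0.0012, -0.0012] mm 29 deg 0.7 q6 -18
```

View pics/w8.png

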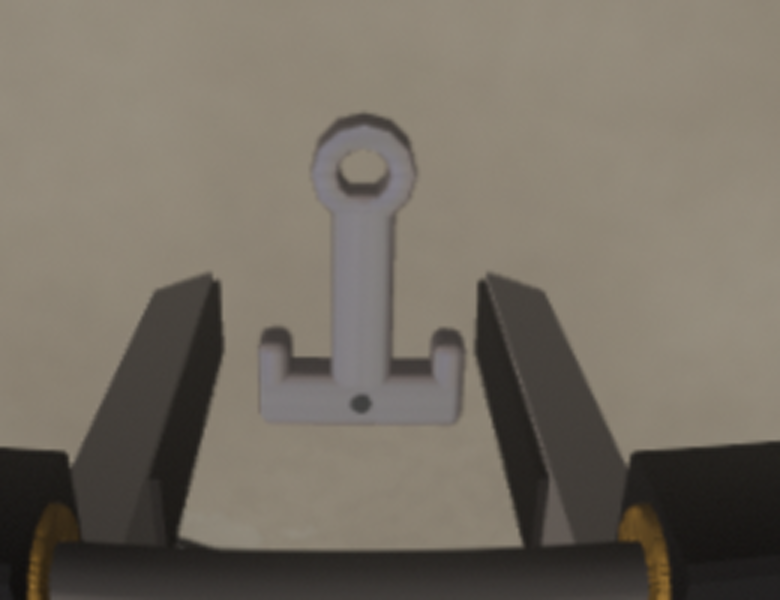

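The double hook lies between the fingers, eye at (364,170) and head hole at (361,403), aligned with the tool. I'll compute the exact grip offset.

```bash
python3 - <<'E'
from station import r
from h import *
s=r.sense(); c=r.camera("wrist")
e=atz(c,160+364/3,150+165/3,.012,True);h=atz(c,160+361/3,150+403/3,.012,True);o=e+.027*(h-e)/np.linalg.norm(h-e);print(e,h,np.linalg.norm(h-e),np.degrees(np.arctan2(*(h-e)[1::-1])),o)
plan(s,(o[0],o[1],.003,16))
E
```

```text
[0.54029982 0.0050089  0.012     ] [ 0.55605299 -0.05195012  0.012     ] 0.05909731707974457 -74.54014582006045 [ 0.54749703 -0.02101417  0.012     ]
shift [-0.0014, 0.004, 0.0325] turn [-0.002, -0.0008, -0.0013] mm 33 deg 0.5 q6 -18
```

Emit:
{"method": "apply_moves", "body": {
  "commands": [
    [-0.001,0.002,0.015,0,0,0,0.1],
    [-0.001,0.002,0.025,0,0,0,0.1],
    [-0.001,0.002,0.032,0,0,0,0.1],
    [-0.001,0.002,0.035,0,0,0,0.1],
    [-0.001,0.002,0.035,0,0,0,0.1],
    [-0.001,0.002,0.035,0,0,0,0.1]
  ]
}}

```text
clock: 13.08
position: [0.5481, -0.021, 0.0041]
tcp_rot: [1.895, 2.505, 0.001]
wrist_force: [-0.6, -0.6, 0.8]
gripper_width: 0.554
grip_force: 0.0
```

Emit:
{"method": "apply_moves", "body": {
  "commands": [
    [0,0,0.001,0,0,0,-0.9],
    [0,0,0.001,0,0,0,-0.9],
    [0,0,0.001,0,0,0,-0.9],
    [0,0,0.001,0,0,0,-0.9],
    [0,0,0.001,0,0,0,-0.9],
    [0,0,0.001,0,0,0,-0.9],
    [0,0,0.001,0,0,0,-0.9],
    [0,0,0.001,0,0,0,-0.9]
  ],
  "grip_force": 20
}}

```text
clock: 13.75
position: [0.5478, -0.0209, 0.0024]
tcp_rot: [-1.895, -2.506, 0.0]
wrist_force: [-0.0, 0.1, 1.9]
gripper_width: 0.151
grip_force: 20.0
```

```bash
python3 - <<'E'
from station import r
from h import *
s=r.sense(); print(s["clock"],s["position"],psi(s),s["gripper_width"]*94,s["grip_force"],s["wrist_force"])
t=np.radians(-4.6); bx,by=.480-.038*np.cos(t),.368-.038*np.sin(t); print(bx,by)
x,y,z=s["position"]
plan(s,(x,y,z+.07,None),(bx,by,z+.07,85.4),(bx,by,z+.07,-94.6),(bx,by,.007,-94.6))
E
```

```text
13.75 [ 0.54777204 -0.02092819  0.00242914] 15.80544203795207 14.175025361478639 19.971449375152588 [-0.0269936   0.09431393  1.86741802]
0.4421224026186626 0.3710475591244966
shift [-0.0, -0.0, -0.07] turn [-0.0, 0.0, 0.0] mm 70 deg 0.0 q6 -18
shift [0.4059, 0.0051, -0.07] turn [-0.0, -0.0, -0.3866] mm 412 deg 69.6 q6 -45
shift [0.4059, 0.0051, -0.07] turn [-0.0, -0.0, -0.3866] mm 412 deg 69.6 q6 -45
shift [0.4059, 0.0051, -0.0046] turn [-0.0, -0.0, -0.3866] mm 406 deg 69.6 q6 -45
```

Emit:
{"method": "apply_moves", "body": {
  "commands": [
    [0,0,-0.025,0,0,0,-0.9],
    [0,0,-0.05,0,0,0,-0.9],
    [0,0,-0.07,0,0,0,-0.9],
    [0.03,0,-0.07,0,0,-0.03,-0.9],
    [0.06,0,-0.07,0,0,-0.06,-0.9],
    [0.09,0.001,-0.07,0,0,-0.09,-0.9],
    [0.12,0.001,-0.07,0,0,-0.12,-0.9],
    [0.15,0.002,-0.07,0,0,-0.15,-0.9],
    [0.18,0.002,-0.07,0,0,-0.18,-0.9],
    [0.21,0.003,-0.07,0,0,-0.21,-0.9]
  ]
}}

```text
clock: 14.58
position: [0.4928, 0.1833, 0.0724]
tcp_rot: [-0.974, -2.987, -0.0]
wrist_force: [0.1, -0.7, -1.1]
gripper_width: 0.145
grip_force: 20.0
```

```bash
python3 - <<'E'
from station import r
from h import *
s=r.sense(); print(s["clock"],s["position"],psi(s),s["gripper_width"]*94,s["grip_force"],s["wrist_force"])
plan(s,(.442,.371,.0725,85.4),(.442,.371,.007,85.4))
E
```

```text
14.5833 [0.492813   0.18331081 0.07240386] 53.865600315379275 13.656037293445234 19.969408214092255 [ 0.14789999 -0.66734259 -1.12088151]
shift [0.1517, 0.1216, -0.0001] turn [0.0, -0.0, -0.1752] mm 194 deg 31.5 q6 -45
shift [0.1517, 0.1216, 0.0654] turn [0.0, -0.0, -0.1752] mm 205 deg 31.5 q6 -45
```

Emit:
{"method": "apply_moves", "body": {
  "commands": [
    [0.024,0.019,0,0,0,-0.028,-0.9],
    [0.048,0.038,0,0,0,-0.056,-0.9],
    [0.072,0.058,0,0,0,-0.083,-0.9],
    [0.096,0.077,0,0,0,-0.111,-0.9],
    [0.12,0.096,0,0,0,-0.139,-0.9],
    [0.144,0.115,0,0,0,-0.166,-0.9],
    [0.1517,0.1216,0,0,0,-0.1752,-0.9],
    [0.1517,0.1216,0,0,0,-0.1752,-0.9],
    [0.1517,0.1216,0.02,0,0,-0.1752,-0.9],
    [0.1517,0.1216,0.035,0,0,-0.1752,-0.9]
  ]
}}

```text
clock: 15.42
position: [0.444, 0.3689, 0.0369]
tcp_rot: [0.137, 3.138, 0.0]
wrist_force: [-0.4, 0.7, -1.8]
gripper_width: 0.147
grip_force: 20.0
```

Emit:
{"method": "apply_moves", "body": {
  "commands": [
    [0,0,0.012,0,0,0,-0.9],
    [0,0,0.022,0,0,0,-0.9],
    [0,0,0.028,0,0,0,-0.9],
    [0,0,0.029,0,0,0,-0.9],
    [0,0,0.029,0,0,0,-0.9]
  ]
}}

```text
clock: 15.83
position: [0.4438, 0.3696, 0.0084]
tcp_rot: [-0.134, -3.139, 0.0]
wrist_force: [-0.1, 0.1, -0.1]
gripper_width: 0.146
grip_force: 20.0
```

Emit:
{"method": "apply_moves", "body": {
  "commands": [
    [0,0,0.001,0,0,0,-0.9],
    [0,0,0.002,0,0,0,-0.9],
    [0,0,0.002,0,0,0,-0.3],
    [0,0,0.002,0,0,0,-0.3],
    [0,0,0.002,0,0,0,-0.3],
    [0,0,0.002,0,0,0,-0.3],
    [0,0,-0.03,0,0,0,-0.3],
    [0,0,-0.07,0,0,0,-0.3],
    [0,0,-0.11,0,0,0,-0.3],
    [0,0,-0.11,0,0,0,0.1]
  ]
}}

```text
clock: 16.67
position: [0.446, 0.3717, 0.1263]
tcp_rot: [0.133, 3.13, 0.011]
wrist_force: [0.6, 0.3, 0.6]
gripper_width: 0.391
grip_force: 0.0
```

```bash
python3 - <<'E'
from station import r
from h import *
s=r.sense(); print(s["clock"],s["position"],psi(s),s["gripper_width"]*94,s["wrist_force"])
c=r.camera("wrist"); crop(c["color"],0,0,560,420,1.2,"w9")
plan(s,(.4293,.102,.116,33),(.4293,.102,.04,33))
E
```

```text
16.6667 [0.44597837 0.37174619 0.12633233] 85.1456496016402 36.79705561042315 [0.57941741 0.28840615 0.56909526]
shift [-0.0061, -0.2703, 0.0084] turn [0.0034, 0.0014, 0.2897] mm 270 deg 52.1 q6 -20
shift [-0.0055, -0.2708, 0.0844] turn [0.0034, 0.0014, 0.2897] mm 284 deg 52.1 q6 -20
```

View pics/w9.png

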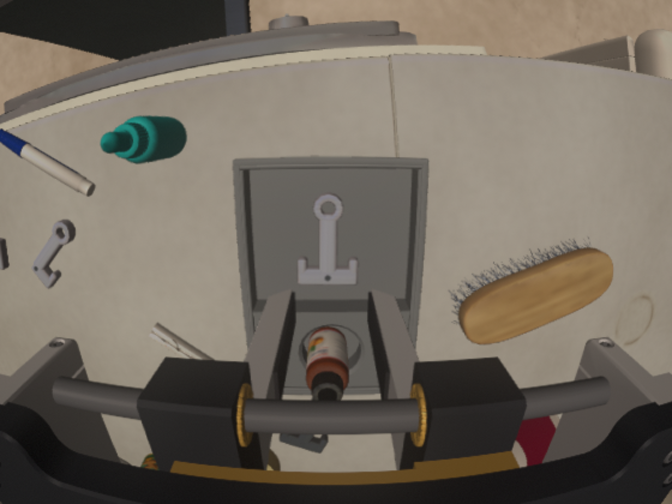

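The double hook lies flat in the bay, eye (327,208) and head (327,272), with the bottle in the well. Next is the single hook.

Emit:
{"method": "apply_moves", "body": {
  "commands": [
    [-0.008,-0.268,0,0,0,0.29,0.1],
    [-0.008,-0.268,0,0,0,0.29,0.1],
    [-0.008,-0.268,0,0,0,0.29,0.1],
    [-0.008,-0.268,0,0,0,0.29,0.1],
    [-0.008,-0.268,0,0,0,0.29,0.1],
    [-0.008,-0.268,0,0,0,0.29,0.1],
    [-0.008,-0.268,0,0,0,0.29,0.1],
    [-0.008,-0.268,0.03,0,0,0.29,0.1],
    [-0.008,-0.268,0.06,0,0,0.29,0.1],
    [-0.008,-0.268,0.075,0,0,0.29,0.1]
  ]
}}

```text
clock: 17.55
position: [0.4272, 0.1014, 0.0403]
tcp_rot: [-1.501, -2.757, 0.003]
wrist_force: [1.0, -0.6, -0.0]
gripper_width: 0.552
grip_force: 0.0
```

Emit:
{"method": "apply_moves", "body": {
  "commands": [
    [0,0,0,0,0,0,0.1],
    [0,0,0,0,0,0,0.1]
  ]
}}

```text
clock: 17.72
position: [0.4283, 0.1021, 0.0429]
tcp_rot: [-1.5, -2.759, 0.002]
wrist_force: [0.8, -1.1, 0.3]
gripper_width: 0.549
grip_force: 0.0
```

```bash
python3 - <<'E'
from station import r
from h import *
s=r.sense(); print(s["clock"],s["position"],psi(s),s["gripper_width"]*94,s["wrist_force"])
c=r.camera("wrist"); crop(c["color"],160,150,260,200,3,"w10")
import pickle; pickle.dump((s,c),open("w10.pkl","wb"))
plan(s,(.4293,.102,.003,33))
E
```

```text
17.7167 [0.4282734  0.1020884  0.04287696] 32.939304410429976 51.57660433707381 [ 0.8441367  -1.066825    0.34981315]
shift [-0.0007, 0.0009, 0.0399] turn [-0.0006, -0.0003, -0.0003] mm 40 deg 0.1 q6 -20
```

View pics/w10.png

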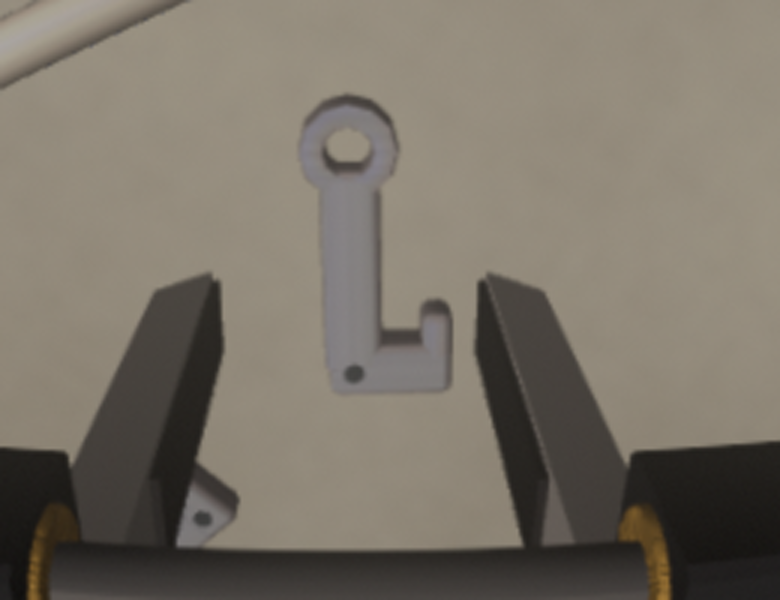

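The single hook is aligned with the tool, eye (348,147) and hole (354,373). The Z's corner at (220,510) is clear of the fingers.

```bash
python3 - <<'E'
from station import r
from h import *
import pickle
s,c=pickle.load(open("w10.pkl","rb"))
e=atz(c,160+348/3,150+142/3,.012,True);h=atz(c,160+354/3,150+373/3,.012,True);o=e+.027*(h-e)/np.linalg.norm(h-e);print(e,h,np.linalg.norm(h-e),np.degrees(np.arctan2(*(h-e)[1::-1])),o)
plan(s,(o[0],o[1],.003,32.5))
print(r.sense()["position"])
E
```

```text
[0.41331809 0.12653671 0.012     ] [0.44617187 0.07860253 0.012     ] 0.05811243767309734 -55.573506955504755 [0.4285825 0.1042657 0.012    ]
shift [0.0016, 0.0015, 0.0399] turn [-0.0006, -0.0003, 0.0024] mm 40 deg 0.5 q6 -19
[0.42894597 0.10224467 0.04378096]
```

Emit:
{"method": "apply_moves", "body": {
  "commands": [
    [0.001,0.001,0.015,0,0,-0.006,0.1],
    [0.001,0.001,0.028,0,0,-0.006,0.1],
    [0.001,0.001,0.035,0,0,-0.006,0.1],
    [0.001,0.001,0.038,0,0,-0.006,0.1],
    [0.001,0.001,0.038,0,0,-0.006,0.1],
    [0.001,0.001,0.038,0,0,-0.006,0.1]
  ]
}}

```text
clock: 18.27
position: [0.4295, 0.1036, 0.0061]
tcp_rot: [1.474, 2.773, 0.001]
wrist_force: [0.1, 0.5, 0.9]
gripper_width: 0.554
grip_force: 0.0
```

Emit:
{"method": "apply_moves", "body": {
  "commands": [
    [0,0,0,0,0,0,-0.9],
    [0,0,0,0,0,0,-0.9],
    [0,0,0,0,0,0,-0.9],
    [0,0,0,0,0,0,-0.9],
    [0,0,0,0,0,0,-0.9],
    [0,0,0,0,0,0,-0.9],
    [0,0,0,0,0,0,-0.9],
    [0,0,0,0,0,0,-0.9]
  ],
  "grip_force": 20
}}

```text
clock: 18.93
position: [0.4291, 0.1036, 0.0054]
tcp_rot: [-1.475, -2.774, -0.0]
wrist_force: [-0.3, -1.1, 1.6]
gripper_width: 0.146
grip_force: 20.0
```

```bash
python3 - <<'E'
from station import r
from h import *
s=r.sense(); print(s["clock"],s["position"],psi(s),s["gripper_width"]*94,s["grip_force"],s["wrist_force"])
t=np.radians(-3.5); bx,by=.4815-.038*np.cos(t),-.1745-.038*np.sin(t); print(bx,by)
x,y,z=s["position"]
plan(s,(bx,by,z+.07,86.5),(bx,by,.007,86.5))
E
```

```text
18.9333 [0.42909165 0.1035501  0.00543043] 34.01516828998506 13.761913127340083 19.999658167362213 [-0.27065646 -1.0757856   1.64252828]
0.44357087765996905 -0.17218015549767543
shift [-0.2366, -0.1422, -0.07] turn [0.0, -0.0, -0.2916] mm 285 deg 52.5 q6 -108
shift [-0.2366, -0.1422, -0.0016] turn [0.0, -0.0, -0.2916] mm 276 deg 52.5 q6 -108
```

Emit:
{"method": "apply_moves", "body": {
  "commands": [
    [0,0,-0.025,0,0,0,-0.9],
    [0,0,-0.05,0,0,0,-0.9],
    [0,0,-0.07,0,0,0,-0.9],
    [-0.024,-0.014,-0.07,0,0,-0.03,-0.9],
    [-0.048,-0.029,-0.07,0,0,-0.06,-0.9],
    [-0.072,-0.043,-0.07,0,0,-0.09,-0.9],
    [-0.096,-0.058,-0.07,0,0,-0.12,-0.9],
    [-0.12,-0.072,-0.07,0,0,-0.15,-0.9],
    [-0.144,-0.087,-0.07,0,0,-0.18,-0.9],
    [-0.168,-0.101,-0.07,0,0,-0.21,-0.9]
  ]
}}

```text
clock: 19.77
position: [0.439, -0.0936, 0.0753]
tcp_rot: [-0.489, -3.103, -0.0]
wrist_force: [0.6, 0.4, -0.6]
gripper_width: 0.146
grip_force: 20.0
```

```bash
python3 - <<'E'
from station import r
from h import *
s=r.sense(); print(s["clock"],s["position"],psi(s),s["gripper_width"]*94,s["grip_force"],s["wrist_force"])
plan(s,(.4435,-.172,.075,86.5),(.4435,-.172,.0094,86.5))
E
```

```text
19.7667 [ 0.43904577 -0.09360766  0.07533958] 72.08257823205541 13.705857550335287 20.000076591968536 [ 0.55864317  0.43691435 -0.62647585]
shift [-0.0284, -0.0732, 0.0003] turn [0.0, -0.0001, -0.0801] mm 79 deg 14.4 q6 -108
shift [-0.0284, -0.0732, 0.0659] turn [0.0, -0.0001, -0.0801] mm 103 deg 14.4 q6 -108
```

Emit:
{"method": "apply_moves", "body": {
  "commands": [
    [-0.01,-0.025,0,0,0,-0.027,-0.9],
    [-0.02,-0.05,0,0,0,-0.054,-0.9],
    [-0.0284,-0.0732,0,0,0,-0.0801,-0.9],
    [-0.0284,-0.0732,0,0,0,-0.0801,-0.9],
    [-0.0284,-0.0732,0.02,0,0,-0.0801,-0.9],
    [-0.0284,-0.0732,0.04,0,0,-0.0801,-0.9],
    [-0.0284,-0.0732,0.055,0,0,-0.0801,-0.9],
    [-0.0284,-0.0732,0.063,0,0,-0.0801,-0.9],
    [-0.0284,-0.0732,0.0645,0,0,-0.0801,-0.9],
    [-0.0284,-0.0732,0.0645,0,0,-0.0801,-0.9]
  ]
}}

```text
clock: 20.6
position: [0.4435, -0.1704, 0.0109]
tcp_rot: [-0.103, -3.139, -0.0]
wrist_force: [-0.0, 0.9, -0.1]
gripper_width: 0.145
grip_force: 20.0
```

Landing is at about 0.0094, so I'll lower 1.5 mm, release and rise.

Emit:
{"method": "apply_moves", "body": {
  "commands": [
    [0,0,0.001,0,0,0,-0.9],
    [0,0,0.0017,0,0,0,-0.9],
    [0,0,0.0017,0,0,0,-0.3],
    [0,0,0.0017,0,0,0,-0.3],
    [0,0,0.0017,0,0,0,-0.3],
    [0,0,0.0017,0,0,0,-0.3],
    [0,0,-0.03,0,0,0,-0.3],
    [0,0,-0.07,0,0,0,-0.3],
    [0,0,-0.11,0,0,0,-0.3],
    [0,0,-0.15,0,0,0,-0.3]
  ]
}}

```text
clock: 21.43
position: [0.4431, -0.1704, 0.1628]
tcp_rot: [-0.103, -3.14, -0.0]
wrist_force: [0.0, -0.3, 0.4]
gripper_width: 0.351
grip_force: 0.0
```

Emit:
{"method": "apply_moves", "body": {
  "commands": [
    [0.06,0,-0.08,0,0,0,-0.3],
    [0.06,0,-0.08,0,0,0,-0.3],
    [0.06,0,-0.08,0,0,0,-0.3],
    [0.06,0,-0.08,0,0,0,-0.3],
    [0.06,0,-0.08,0,0,0,-0.3]
  ]
}}

```text
clock: 21.85
position: [0.3837, -0.1668, 0.2412]
tcp_rot: [0.104, 3.138, -0.001]
wrist_force: [-0.7, -1.2, -1.1]
gripper_width: 0.347
grip_force: 0.0
```

```bash
python3 - <<'E'
from station import r
from h import *
s=r.sense(); print(s["clock"],s["position"],s["wrist_force"])
a=r.camera("wrist")["color"]; b=r.camera("scene")["color"]
cv2.imwrite("pics/end.png",cv2.resize(np.hstack([a,b])[:,:,::-1],(800,300),interpolation=cv2.INTER_AREA))
E
```

```text
21.85 [ 0.38374309 -0.16680944  0.24123494] [-0.71791101 -1.23826363 -1.07217106]
```

View pics/end.png

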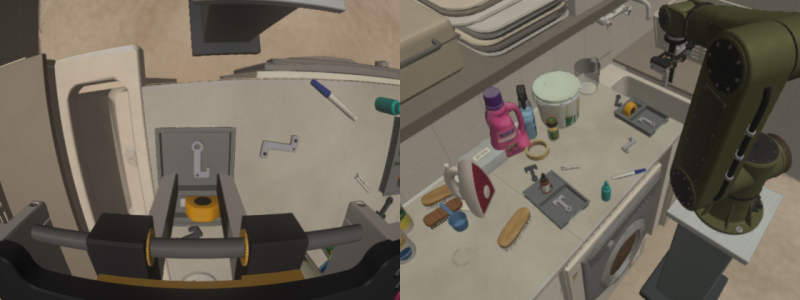

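In the left half the single hook lies flat at (198,160) in the slot tray, with the tape in its slot at (201,207). In the right half the well tray holds the double hook and the upright bottle, and the Z hook and worn hooks look undisturbed. I'll hand in.

```bash
python3 -c "
from station import r
print(r.sign_off())"
```

```text
the job is handed in; nothing more can be done
None
```

Both kits are made up and handed in at about 22 s on the robot clock: the double hook and oil bottle are in the well tray, the single hook and tape measure in the slot tray, all in place in the last picture; sign-off returned no verdict.

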